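Show a capped tube to the bore inspection camera

TASK

One of the three cardboard tubes in the plywood cradle is capped at one end only: lift it out and hold it up in the air for the inspection camera, its open end about 5 cm in front of the lens and the tube in line with the camera's slanting line of sight, so that the camera looks straight down the bore at the cap. Leave the other two tubes in the cradle, and do not knock the camera or the other things on the table. Finish while still holding the tube there, steadily; do not put it down or let go.

Things in the scene. Friction and masses are not known exactly. Their poses are not given: they have to be found in the camera images.
- tube: Tube to show: brown cardboard, 42 mm outside, 36 mm bore, 140 mm long, about 60 g, a white disc cap (54 mm wide, 8 mm thick) on one end only. Lies level in any of the cradle's three places, axis 55 mm above the table, open end towards the robot; room for fingers on both sides at mid length. Origin on the axis at mid length; +x along it to the capped end; its roll about x does not matter.
- tube_open_end (a point): Centre of the tube's open end, 70 mm from the tube's origin along -x.
- tube_cap_end (a point): Centre of the outer face of the cap, 78 mm from the tube's origin along +x.
- tube_plain: Another tube in the cradle, same size, open at both ends (no cap). Origin on its axis at mid length, x along it. Leave it.
- tube_closed: Another tube in the cradle, same size, with a cap on both ends. Origin on its axis at mid length, x along it. Leave it.
- cradle: Fixed plywood cradle 120 (x) by 270 mm (y), turned up to 35 degrees: 10 mm base and two cross bars, 16 mm thick, at x = -45 and +45 mm, tops 34 mm above the table, on which the tubes lie along x at y = -84, 0, +84 mm between small stops 11 mm high. Between the bars only the base lies under the tubes. Origin under its centre.
- camera_stand: Fixed stand of the inspection camera, at the right of the table: dark foot 130 x 120 mm, 18 mm high, and a steel post 18 mm thick, 378 mm tall, 50 mm behind the origin (-x). Origin on the table under the head's pivot; +x is the way the camera faces.
- camera_head: Inspection camera: aluminium box 50 x 52 x 46 mm, black lens barrel 38 mm wide in front, on a stiff pivot 240 to 330 mm above the table; faces the left of the table, tipped 7 to 27 degrees below level. Origin at the pivot; +x is the line of sight, out through the middle of the lens and downwards; y is level.
- stock: Bystander: three uncapped spare tubes standing upright together at the far left, fixed, each 48 mm wide, 190 to 230 mm high; origin on the table amid them.
- lens (a point): Middle of the lens's front face, 75 mm from the camera head's origin along its +x.
- tape_roll: Bystander: white roll of sticky tape lying flat, ring 54 mm outside, 19 mm high; origin under its centre.
- spool: Bystander: pale wooden ribbon spool, empty, upright, 52 mm wide, 42 mm high; origin under its centre.
- mug: Bystander: white cup without handle, 80 mm wide, 90 mm high; origin under its centre.
- glue: Bystander: small white glue jar, 38 mm wide, 85 mm high; origin under its centre.
- scissors: Bystander: scissors lying flat, about 150 mm long, 8 mm thick, origin at the pivot.
- spare_cap: Bystander: loose white tube cap lying flat on the table, 54 mm wide, 8 mm high; origin under its centre.
There are look-alikes about, which are no part of the job. Leave any purple or yellow look-alike of the tube alone. What is shaped like the tube_plain but blue is not meant.

How it is judged:
On the way:
1. the tube with one cap is gripped and lifted clear of the cradle (height (world z) of tube above 0.1 m and contact force between the fingers and tube above 0.5 N and contact force between tube and cradle below 0.1 N), for 0.1 s.
At the end, for the whole second after the job is handed in: Tube gripped, still, over 110 mm up, touching neither stand, cradle nor tubes; open end 30-70 mm before the lens, within 15 mm of its line sideways and up/down; axes within 0.17 rad, cap at the far end; other tubes moved under 25 mm, lens under 15 mm (x of tube_open_end in the frame of camera_head between 0.105 and 0.145 m and y of tube_open_end in the frame of camera_head between -0.015 and 0.015 m and z of tube_open_end in the frame of camera_head between -0.015 and 0.015 m and angle between the x axis of tube and the x axis of camera_head, either way round below 0.17 rad and x of tube_cap_end in the frame of camera_head above 0.22 m and height (world z) of tube above 0.11 m and contact force between the fingers and tube above 0.5 N and linear speed of tube below 0.03 m/s and angular speed of tube below 0.2 rad/s and contact force between tube and camera_stand below 0.2 N and contact force between tube and cradle below 0.2 N and contact force between tube and tube_plain below 0.2 N and contact force between tube and tube_closed below 0.2 N and distance of each of tube_plain, tube_closed from where it was at the start of the episode below 0.025 m and distance of lens from where it was at the start of the episode below 0.015 m); the arm keeps its last pose, push and grip.
It fails at once if another tube in the cradle is displaced by more than 25 mm (distance of any of tube_plain, tube_closed from where it was at the start of the episode above 0.025 m).
It fails at once if the camera is knocked (lens moved more than 15 mm) (distance of lens from where it was at the start of the episode above 0.015 m).
It fails at once if a bystander on the table is displaced by more than 40 mm or tipped over (distance of any of tape_roll, spool, mug, glue, scissors, spare_cap from where it was at the start of the episode above 0.04 m or angle between any of tape_roll, spool, mug, glue, scissors, spare_cap's own z axis and vertical above 0.6 rad).
It also fails if it takes over 40 s, if anything falls off the work surface, if the arm or the gripper's body presses on something with over 40 N, if the wrist force passes 120 N, or if a joint passes its speed limit or range.

ROBOT

A 7-joint arm with a two-finger parallel gripper is mounted at the origin on the work surface. World frame = base frame: x ahead of the robot, y to its left, z up, the work surface at z = 0. Lengths are in m, angles in rad, forces in N, time in s.
With the tool pointing down it reaches from about 0.4 to 0.85 m from the base axis. Payload 4.4 kg.
Tool frame: the origin (TCP) lies at the centre of the arm's flange, where the gripper is bolted on; the fingertips stand 199 mm ahead of it and the grasp point (between the pads) lies 180 mm ahead of it; z points along the fingers, y is the line along which they close (so a half turn about z gives the same grasp; the last joint's range is limited). The gripper opens to 94 mm and grips with 3 to 60 N. Pads are 16 mm wide; open, the fingers measure 119 mm over their backs; the gripper's body (75 mm by 177 mm) begins 78 mm behind the grasp point.
Start: joints at [-1.368, 0.628, 0.038, 1.517, -0.027, 0.996, -0.02], TCP at [0.173, 0.627, 0.405] pointing down, gripper open.
Joint ranges: [-3.06, 3.06], [-0.37, 2.12], [-1.25, 1.32], [0.18, 2.47], [-1.1, 4.24], [0.23, 1.98], [-2.94, 2.94]. Speed limits (rad/s): [2.57, 2.57, 3.14, 3.14, 3.14, 3.14, 3.14].

INTERFACE

Orientations are given as a rotation vector (axis times angle).
In Python, from bench import get_obs, snapshot, camera_info, bot, silhouettes gives the robot as it stands. The module is installed in compiled form; this text tells all that it offers.
- The arm moves only by the tool arm_command, never from a script. Its arguments are lists of equal length, an entry for each row: "gripper": the finger opening in m, from 0 to 0.094; "dp": the shift along the tool's x, y, z in m, a list of three; "twist": the turn about the tool's z in degrees. A call has 1 to 5 rows; each row is the pose to reach, as a shift and turn from the pose commanded when the call began, along the tool's axes at that moment; what a row does not reach only later rows make up. A row lasts 1/12 s, in which the tool goes at most 41.7 mm and 7.16 degrees, less where a joint would pass 70% of its speed; a pose out of reach is approached as far as the arm can. A call with a gripper value outside its range is refused whole. The fingers move at their own pace and stop on an object; the grip force is fixed at half the most. Time passes only in rows, so rows that repeat a pose let the fingers close. It gives the time, the measured TCP pose, the force, the opening and the grip force at its end, in the units of the state.
- get_obs(): the state, without advancing time (a new reading comes with each control period).
- snapshot(name): name is "scene" or "top"; returns (picture, depth): 480x640x3 uint8, red, green, blue; 480x640 float32, m along the optical axis (not along the pixel's ray), 0 where there is no reading.
- camera_info(name): a dict with "intrinsics" (3x3 intrinsics, pixels), "D" ([k1, k2, p1, p2, k3] as OpenCV has them; the pictures are not rectified), "rvec" (rotation vector, rad) and "tvec" (3), from world to camera coordinates, as OpenCV has them. Camera axes: x right, y down, z forward; pixel columns grow to the right and rows downward; lengths in m; the calibration is good to about 2 mm. A picture is of the moment at which its call begins. camera_info takes no time and is no camera call.
- bot.finish_job(): hands the job in; it is judged then, once.
Trained networks look in the newest picture that a camera, given by its name, has taken for a name from the list of things; names that differ only in an ending like _2 or _b are one class to them, and where a whole thing is asked for, a point or a joint stands for the part that bears it (a point fixed in the world has none). Each returns a list of dicts, best first, with "confidence" (0 to 1); they miss things now and then, are a little off and sometimes report something else, mostly with a low value. They report only what shows in the picture. A call takes as long as a camera call. They do not tell look-alikes from the thing itself.
- silhouettes(camera, thing): "pixels" (480x640 bool, what is visible of it) and "pixel" ([row, column] in pixels, amid what is visible of it).
The state is a dict: "time_s": time; "joint_pos": joint angles; "qd": joint speeds; "tau": joint torques, N m; "ee_pos": TCP position; "orientation": TCP orientation; "force": force on the tool from outside, world axes, zero at the start; "moment": the same for the moment, N m; "width": opening from 0.0 (shut) to 1.0 (fully open); "grasp_force": force on a finger pad.
Only numpy, scipy, OpenCV 4.12 (cv2) and the standard library are available. Lean on these libraries where they do the work, as an engineer would, in place of code of your own. Each camera call takes 0.05 s, during which the arm holds its last target. There are 200 camera calls.

## Working session

There is one attempt and no reset: what is moved stays moved. The work goes in short steps, Python scripts to look and compute and a tool call to move; the robot and the scene stay as the last step left them, time stands still between calls to the robot, and variables do not carry over. Pictures are saved under pics/ and viewed, at most 10 in all, crops included, and the job is handed in when it is done.

Besides the shell and the picture viewer there is one more tool, called as a command line: name --pt "numbers of a row" for each row, then --argument value for the rest. arm_command: Moves the arm, as the interface text tells. Its arguments: {"type":"object","properties":{"gripper":{"type":"array"},"dp":{"type":"array"},"twist":{"type":"array"}},"required":["gripper","dp","twist"]}

```bash
mkdir -p pics; cat > h.py <<'E'
import numpy as np, cv2
from bench import get_obs, snapshot, camera_info, bot, silhouettes
def cam(n):
    c=camera_info(n); K=np.array(c["intrinsics"],float); D=np.array(c["D"],float)
    R=cv2.Rodrigues(np.array(c["rvec"],float))[0]; t=np.array(c["tvec"],float).ravel(); return K,D,R,t
def world(n,rc,z):  # rc Nx2 (row,col), depth
    K,D,R,t=cam(n); uv=np.array(rc,float)[:,::-1].reshape(-1,1,2)
    p=cv2.undistortPoints(uv.copy(),K,D)[:,0]; z=np.array(z,float)
    return (np.c_[p,np.ones(len(p))]*z[:,None]-t)@R
def cloud(n,mask,dep):
    m=mask&(dep>0); rc=np.argwhere(m); return rc,world(n,rc,dep[m])
def proj(n,P):
    K,D,R,t=cam(n); return cv2.projectPoints(np.array(P,float),cv2.Rodrigues(R)[0],t,K,D)[0][:,0]
E
python3 - <<'E'
from h import *
for n in("scene","top"):
    p,d=snapshot(n); cv2.imwrite(f"pics/{n}0.png",p[:,:,::-1]); np.save(n+"_d0.npy",d)
    K,D,R,t=cam(n); print(n,"pos",(-R.T@t).round(3),"fwd",R[2].round(2))
    for th in("tube","tube_plain","tube_closed","cradle","camera_stand","camera_head"):
        for s in silhouettes(n,th):
            rc,P=cloud(n,s["pixels"],d); print(n,th,round(s["confidence"],2),np.round(s["pixel"]),len(rc),np.median(P,0).round(3) if len(P) else 0)
o=get_obs(); print(o)
E
```

```text
scene pos [ 1.126 -0.666  0.915] fwd [-0.48  0.58 -0.65]
scene tube 0.86 [242. 258.] 882 [0.361 0.027 0.038]
scene tube 0.75 [261. 341.] 1097 [0.591 0.076 0.068]
scene tube 0.6 [195. 307.] 805 [0.323 0.27  0.035]
scene tube_plain 0.7 [226. 375.] 889 [0.578 0.242 0.067]
scene tube_plain 0.69 [184. 365.] 648 [0.421 0.421 0.032]
scene cradle 0.59 [272. 342.] 1599 [0.572 0.077 0.011]
scene cradle 0.54 [302. 181.] 1416 [ 0.567 -0.355  0.27 ]
scene camera_stand 0.87 [377. 171.] 6838 [ 0.559 -0.413  0.066]
scene camera_head 0.91 [300. 175.] 1424 [ 0.567 -0.356  0.27 ]
scene camera_head 0.35 [380. 168.] 6958 [ 0.559 -0.414  0.044]
top pos [0.375 0.019 1.599] fwd [ 0.13 -0.01 -0.99]
top tube 0.66 [336. 225.] 899 [0.313 0.279 0.041]
top tube 0.57 [319. 314.] 863 [0.354 0.038 0.041]
top tube 0.56 [232. 297.] 921 [0.579 0.088 0.071]
top tube_plain 0.92 [238. 232.] 864 [0.565 0.255 0.071]
top tube_plain 0.66 [300. 170.] 833 [0.41  0.433 0.037]
top tube_closed 0.93 [239. 266.] 909 [0.563 0.172 0.072]
top cradle 0.67 [198. 164.] 2028 [0.663 0.42  0.182]
top cradle 0.66 [240. 271.] 2138 [0.568 0.15 
[... 203 characters left out ...]
.7, 'joint_pos': array([-1.36778608,  0.62838718,  0.03849529,  1.51733074, -0.02697011,
        0.99628414, -0.02000848]), 'qd': array([-4.40890609e-04,  7.96356180e-05, -1.21940076e-03, -7.07427665e-04,
       -7.44350605e-04,  6.09223166e-04, -6.56438078e-05]), 'tau': array([-7.48575385e-04, -5.49424875e+01,  1.14214037e+00, -1.86901867e+01,
       -5.24356705e-02,  1.56896899e-02, -6.78866456e-06]), 'ee_pos': array([0.17262138, 0.62670127, 0.40470887]), 'orientation': array([-4.20994067e-01, -3.11325376e+00, -1.72404026e-04]), 'force': array([-0.21503441,  0.17992876,  0.5641591 ]), 'moment': array([-0.05096935,  0.00738852, -0.03424291]), 'grasp_force': 0.0, 'width': 1.0000921307822257}
```

View pics/scene0.png

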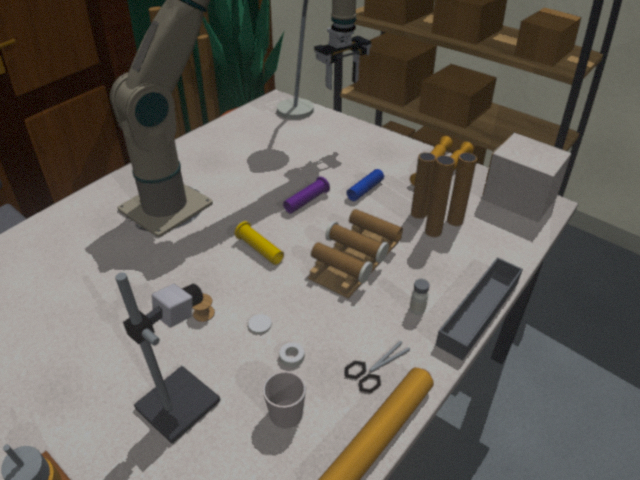

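View pics/top0.png

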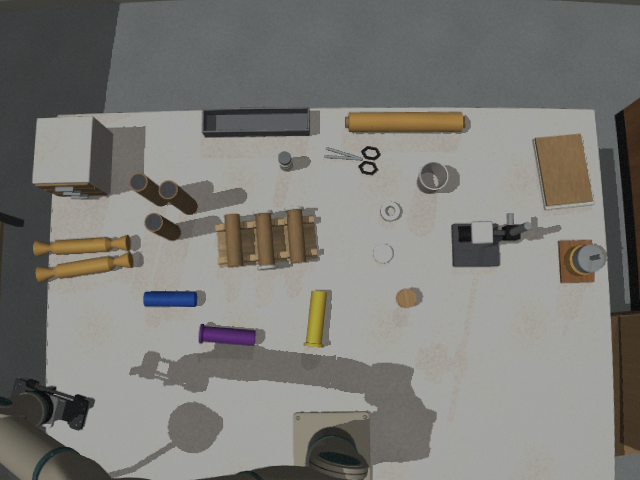

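```bash
python3 - <<'E'
from h import *
a=cv2.imread("pics/scene0.png")[195:300,295:415]; b=cv2.imread("pics/top0.png")[195:280,205:330]
a=cv2.resize(a,(480,420),interpolation=cv2.INTER_CUBIC); b=cv2.resize(b,(617,420),interpolation=cv2.INTER_CUBIC)
cv2.imwrite("pics/crop.png",cv2.resize(np.hstack([a,b]),(800,306)))
# camera head cloud
for n in("scene","top"):
    d=np.load(n+"_d0.npy"); 
    snapshot(n)
    s=silhouettes(n,"camera_head")[0]; rc,P=cloud(n,s["pixels"],d)
    m=(P[:,2]>.2)&(np.abs(P[:,1]+.35)<.12); P=P[m]; np.save(n+"_head.npy",P)
    print(n,len(P),P.min(0).round(3),P.max(0).round(3))
    # tubes in cradle
    for th in("tube","tube_plain","tube_closed"):
        for s in silhouettes(n,th):
            rc,P=cloud(n,s["pixels"],d); 
            c=np.median(P,0)
            if .5<c[0]<.65 and 0<c[1]<.3 and s["confidence"]>.3:
                Q=P[(P[:,2]>.06)&(P[:,2]<.085)]
                if n=="top":
                    u,S,vt=np.linalg.svd(Q[:,:2]-Q[:,:2].mean(0),full_matrices=False); v=vt[0]*np.sign(vt[0,0])
                    l=(Q[:,:2]-Q[:,:2].mean(0))@v; print(n,th,s["confidence"],Q.mean(0).round(4),"yaw",np.degrees(np.arctan2(v[1],v[0])).round(1),"ext",np.percentile(l,[0,2,98,100]).round(3),"zmax",np.percentile(Q[:,2],[50,95]).round(4))
    # slices of head by y
for n in("scene","top"):
    P=np.load(n+"_head.npy")
    for y in np.arange(-.44,-.24,.01):
        q=P[(P[:,1]>=y)&(P[:,1]<y+.01)]
        if len(q)>5: print(n,round(y,2),len(q),"x",np.percentile(q[:,0],[3,50,97]).round(3),"z",np.percentile(q[:,2],[3,50,97]).round(3))
E
```

```text
scene 1405 [ 0.526 -0.386  0.234] [ 0.581 -0.302  0.284]
top 720 [ 0.523 -0.378  0.234] [ 0.576 -0.299  0.289]
top tube 0.7 [0.5794 0.0891 0.0714] yaw 4.2 ext [-0.076 -0.072  0.07   0.073] zmax [0.0717 0.0795]
top tube_plain 0.83 [0.563  0.2561 0.0714] yaw 4.5 ext [-0.068 -0.065  0.066  0.07 ] zmax [0.0715 0.0784]
top tube_closed 0.77 [0.5645 0.1716 0.0715] yaw 4.3 ext [-0.077 -0.076  0.076  0.079] zmax [0.0716 0.0795]
scene -0.39 130 x [0.531 0.565 0.577] z [0.243 0.256 0.272]
scene -0.38 281 x [0.531 0.566 0.578] z [0.244 0.277 0.283]
scene -0.37 202 x [0.531 0.572 0.579] z [0.242 0.279 0.282]
scene -0.36 203 x [0.531 0.574 0.579] z [0.237 0.276 0.28 ]
scene -0.35 202 x [0.531 0.573 0.579] z [0.236 0.275 0.278]
scene -0.34 154 x [0.53  0.564 0.579] z [0.249 0.274 0.276]
scene -0.33 68 x [0.543 0.563 0.572] z [0.243 0.263 0.27 ]
scene -0.32 107 x [0.543 0.564 0.571] z [0.241 0.26  0.267]
scene -0.31 58 x [0.542 0.559 0.57 ] z [0.248 0.261 0.264]
top -0.38 64 x [0.523 0.548 0.572] z [0.244 0.281 0.287]
top -0.37 105 x [0.524 0.547 0.575] z [0.243 0.278 0.284]
top -0.36 111 x [0.524 0.547 0.573] z [0.247 0.278 0.284]
top -0.35 107 x [0.523 0.547 0.573] z [0.243 0.276 0.281]
top -0.34 107 x [0.525 0.548 0.572] z [0.261 0.273 0.278]
top -0.33 84 x [0.532 0.547 0.568] z [0.253 0.264 0.274]
top -0.32 73 x [0.532 0.549 0.568] z [0.247 0.261 0.268]
top -0.31 64 x [0.534 0.549 0.565] z [0.247 0.259 0.264]
```

View pics/crop.png

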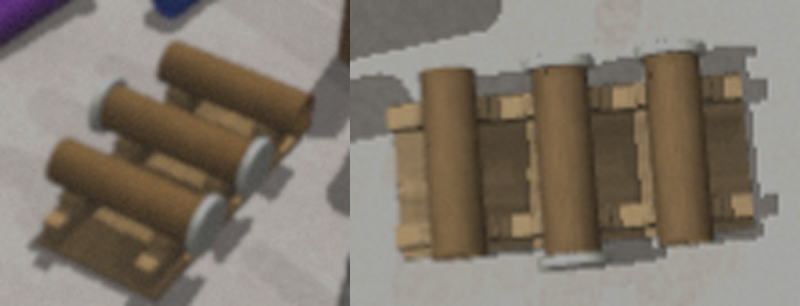

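```bash
python3 - <<'E'
from h import *
from scipy.optimize import least_squares
def sdf(p,P):
    x,y,z,pit,yaw,L,xb=p   # lens front point, axis dir, barrel length L..., box half
    a=np.array([np.cos(pit)*-np.sin(yaw),np.cos(pit)*np.cos(yaw),-np.sin(pit)])
    s=np.array([np.cos(yaw),np.sin(yaw),0]); u=np.cross(s,a)
    q=P-[x,y,z]; A=q@a;S=q@s;U=q@u
    r=np.hypot(S,U); d1=np.stack([np.maximum(A,-L-A),r-.019]);
    f=lambda d:np.linalg.norm(np.maximum(d,0),axis=0)+np.minimum(d.max(0),0)
    d2=np.stack([np.abs(A+L+.025)-.025,np.abs(S)-.026,np.abs(U)-.023])
    return np.minimum(f(d1),f(d2))
C={}
for n in("scene","top"):
    d=np.load(n+"_d0.npy"); rc,P=cloud(n,d>0,d)
    m=(abs(P[:,0]-.55)<.055)&(P[:,1]>-.395)&(P[:,1]<-.26)&(P[:,2]>.2)&(P[:,2]<.31)
    C[n]=P[m]
C["both"]=np.vstack([C["scene"],C["top"]])
for n,P in C.items():
    g=lambda p:np.r_[sdf(p,P)/.002,(p[4])/.3,(p[5]-.045)/.01]
    b=None
    for pit in(.1,.2,.3):
        r=least_squares(g,[.55,-.3,.25,pit,0,.045,0],loss="soft_l1")
        if b is None or r.cost<b.cost:b=r
    print(n,len(P),b.x.round(4),"deg",np.degrees(b.x[3:5]).round(1),"med|d|",np.median(abs(sdf(b.x,P))).round(4))
# tube in scene vs top: top ridge lines fit by cylinder
for n in("scene","top"):
    d=np.load(n+"_d0.npy"); rc,P=cloud(n,d>0,d)
    e=np.radians(4.2);v=np.array([np.cos(e),np.sin(e)]);w=np.array([-v[1],v[0]])
    q=(P[:,:2]-[.574,.089]);a=q@v;b=q@w
    m=(abs(a)<.06)&(abs(b)<.03)&(P[:,2]>.05)&(P[:,2]<.09); Q=P[m];a=a[m];b=b[m]
    r=least_squares(lambda p:(np.hypot(b-p[0]-p[1]*a,Q[:,2]-p[2])-.021)/.002,[0,0,.055],loss="soft_l1")
    q=(P[:,:2]-[.574,.089]);aa=q@v;bb=q@w;k=(abs(bb-r.x[0])<.02)&(P[:,2]>.062)&(P[:,2]<.09)&(abs(aa)<.1)
    print(n,m.sum(),r.x.round(4),"a-ext",np.percentile(aa[k],[0,1,99,100]).round(4))
E
```

```text
scene 1570 [ 0.5516 -0.3048  0.2438  0.2165 -0.0082  0.0296  0.    ] deg [12.4 -0.5] med|d| 0.0008
top 770 [ 0.5506 -0.3044  0.2432  0.2158 -0.0188  0.0338  0.    ] deg [12.4 -1.1] med|d| 0.0015
both 2340 [ 0.5512 -0.3044  0.2436  0.2155 -0.0055  0.0303  0.    ] deg [12.3 -0.3] med|d| 0.001
scene 734 [-0.0015  0.0084  0.0542] a-ext [-0.0691 -0.0668  0.0802  0.081 ]
top 701 [0.0002 0.0036 0.0539] a-ext [-0.0702 -0.0685  0.0771  0.0788]
```

```bash
python3 - <<'E'
from h import *
d=np.load("top_d0.npy"); s=np.load("scene_d0.npy")
for nm,D,n,(r0,r1,c0,c1) in(("glue",d,"top",(150,173,276,294)),("glue",s,"scene",(278,315,408,430)),("scis",d,"top",(145,176,322,384)),("tray",d,"top",(105,140,198,315))):
    m=np.zeros(D.shape,bool);m[r0:r1,c0:c1]=1
    rc,P=cloud(n,m,D);P=P[P[:,2]>(.02 if nm!="scis" else .005)]; print(nm,n,len(P),np.percentile(P,[3,50,97],axis=0).round(3).tolist())
# top depth in bars region
rc,P=cloud("top",d>0,d); e=np.radians(4.5);v=np.array([np.cos(e),np.sin(e)]);w=np.array([-v[1],v[0]])
q=P[:,:2]-[.574,.0885];a=q@v;b=q@w
for lo in np.arange(-.08,.085,.008):
    m=(a>lo)&(a<lo+.008)&(b>-.048)&(b<-.03); print(lo.round(3),P[m,2].max().round(3) if m.any() else None,end="; ")
E
```

```text
glue top 221 [[0.765, 0.1, 0.027], [0.777, 0.117, 0.081], [0.799, 0.134, 0.09]]
glue scene 463 [[0.772, 0.098, 0.022], [0.791, 0.105, 0.061], [0.804, 0.128, 0.088]]
scis top 371 [[0.756, -0.144, 0.005], [0.802, -0.09, 0.007], [0.833, 0.004, 0.014]]
tray top 1160 [[0.868, 0.054, 0.021], [0.909, 0.2, 0.042], [0.938, 0.347, 0.055]]
-0.08 0.006; -0.072 0.007; -0.064 0.014; -0.056 0.038; -0.048 0.042; -0.04 0.039; -0.032 0.015; -0.024 0.015; -0.016 0.015; -0.008 0.015; -0.0 0.017; 0.008 0.015; 0.016 0.017; 0.024 0.018; 0.032 0.035; 0.04 0.038; 0.048 0.036; 0.056 0.015; 0.064 0.007; 0.072 0.004; 0.08 0.008;
```

arm_command --gripper '[0.07,0.07,0.07,0.07,0.07]' --pt "-0.022 -0.016 0.003" --pt "-0.044 -0.032 0.006" --pt "-0.065 -0.049 0.009" --pt "-0.087 -0.065 0.011" --pt "-0.108 -0.081 0.014" --twist '[7,14,21,28,35]'

```text
time_s: 1.62
ee_pos: [0.256, 0.5188, 0.3908]
orientation: [1.346, 2.838, 0.001]
force: [0.2, -0.5, 0.0]
width: 0.749
grasp_force: 0.0
```

```bash
cat >> h.py <<'E'
def yawdeg():
    R=cv2.Rodrigues(get_obs()["orientation"])[0]; return R,np.degrees(np.arctan2(R[1,0],R[0,0]))
def togo(T,yaw):
    o=get_obs(); R,y=yawdeg(); dp=R.T@(np.array(T)-o["ee_pos"]); tw=-((yaw-y+180)%360-180)
    print("t",round(o["time_s"],2),"pos",o["ee_pos"].round(4),"yaw",y.round(2),"tilt",np.degrees(np.arccos(-R[2,2])).round(2),"dp",dp.round(4),"twist",tw.round(2),"F",o["force"].round(1),"w",round(o["width"]*.094,4),"g",round(o["grasp_force"],1),"j",o["joint_pos"].round(2))
E
python3 -c "
from h import *
togo([.589,.0897,.335],4.5)"
```

```text
t 1.62 pos [0.256  0.5188 0.3908] yaw 129.25 tilt 0.04 dp [-0.543  -0.0136  0.0557] twist 124.75 F [ 0.2 -0.5  0. ] w 0.0704 g 0.0 j [-1.29  0.55  0.21  1.74 -0.14  0.86 -0.34]
```

arm_command --gripper '[0.07,0.07,0.07,0.07,0.07]' --pt "-0.027 -0.001 0.003" --pt "-0.054 -0.002 0.006" --pt "-0.081 -0.002 0.009" --pt "-0.108 -0.003 0.011" --pt "-0.135 -0.004 0.014" --twist '[7,14,21,28,35]'

```text
time_s: 2.03
ee_pos: [0.3389, 0.4124, 0.3769]
orientation: [-2.137, -2.302, -0.001]
force: [-0.2, -0.5, -0.5]
width: 0.746
grasp_force: 0.0
```

arm_command --gripper '[0.07,0.07,0.07,0.07,0.07]' --pt "-0.023 0.015 0.003" --pt "-0.045 0.03 0.006" --pt "-0.068 0.045 0.009" --pt "-0.09 0.06 0.011" --pt "-0.113 0.075 0.014" --twist '[7,14,21,28,35]'

```text
time_s: 2.45
ee_pos: [0.4227, 0.3059, 0.3629]
orientation: [-2.73, -1.554, -0.001]
force: [0.6, -0.1, 0.1]
width: 0.741
grasp_force: 0.0
```

arm_command --gripper '[0.07,0.07,0.07,0.07,0.07]' --pt "-0.01 0.025 0.003" --pt "-0.02 0.05 0.006" --pt "-0.03 0.075 0.009" --pt "-0.04 0.1 0.011" --pt "-0.05 0.126 0.014" --twist '[7,14,21,28,35]'

```text
time_s: 2.87
ee_pos: [0.506, 0.1991, 0.3488]
orientation: [-3.071, -0.661, -0.001]
force: [0.1, -0.2, 0.3]
width: 0.745
grasp_force: 0.0
```

```bash
python3 -c "
from h import *
togo([.589,.0897,.335],4.5)"
```

```text
t 2.87 pos [0.506  0.1991 0.3488] yaw 24.29 tilt 0.04 dp [0.0306 0.1338 0.0137] twist 19.79 F [ 0.1 -0.2  0.3] w 0.07 g 0.0 j [-0.85  0.64  0.67  1.89 -0.54  0.8  -1.04]
```

arm_command --gripper '[0.07,0.07,0.07,0.07,0.07]' --pt "0.008 0.033 0.003" --pt "0.015 0.067 0.007" --pt "0.023 0.1 0.01" --pt "0.031 0.134 0.014" --pt "0.031 0.134 0.014" --twist '[5,10,15,19.8,19.8]'

```text
time_s: 3.28
ee_pos: [0.5924, 0.084, 0.3349]
orientation: [3.133, 0.114, 0.007]
force: [1.0, -0.5, -0.2]
width: 0.748
grasp_force: 0.0
```

```bash
python3 -c "
from h import *
togo([.589,.0897,.235],4.5)"
```

```text
t 3.28 pos [0.5924 0.084  0.3349] yaw 4.16 tilt 0.44 dp [-0.0033 -0.0066  0.0999] twist -0.34 F [ 1.  -0.5 -0.2] w 0.0704 g 0.0 j [-0.62  0.75  0.73  1.75 -0.62  0.88 -1.11]
```

arm_command --gripper '[0.07,0.07,0.07]' --pt "0 0 0.015" --pt "0 0 0.03" --pt "0 0 0.03" --twist '[0,0,0]'

```text
time_s: 3.53
ee_pos: [0.5883, 0.0912, 0.3023]
orientation: [-3.139, -0.132, 0.007]
force: [-0.2, -0.0, 0.0]
width: 0.747
grasp_force: 0.0
```

```bash
python3 - <<'E'
from h import *
p,d=snapshot("scene"); cv2.imwrite("pics/s1.png",cv2.resize(p[130:330,240:460,::-1],(770,600)[:2] if 0 else (660,600)))
togo([.589,.0897,.235],4.5)
E
```

```text
t 3.58 pos [0.5887 0.0912 0.3035] yaw 4.82 tilt 0.17 dp [0.0003 0.0016 0.0685] twist 0.32 F [-0.1  0.2 -0.1] w 0.0703 g 0.0 j [-0.61  0.78  0.69  1.78 -0.66  0.83 -1.08]
```

View pics/s1.png

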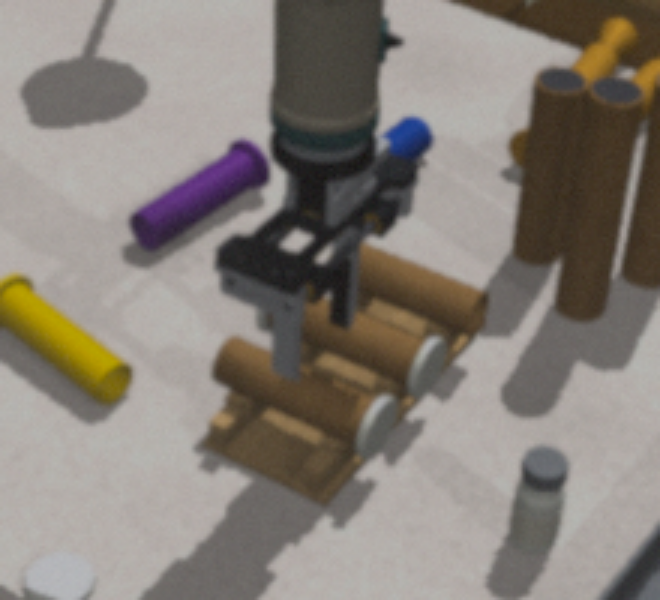

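The picture shows the gripper over the near (one-capped) tube, with its fingers at about (290,340) and (340,290) on either side of the tube's axis. I'll descend and grip.

arm_command --gripper '[0.07,0.07,0.07,0.07,0.07]' --pt "0 0 0.015" --pt "0 0 0.03" --pt "0 0 0.05" --pt "0 0 0.068" --pt "0 0 0.068" --twist '[0,0,0,0,0]'

```text
time_s: 4.0
ee_pos: [0.5883, 0.0915, 0.2347]
orientation: [-3.139, -0.133, 0.006]
force: [-0.2, 0.3, -0.6]
width: 0.745
grasp_force: 0.0
```

arm_command --gripper '[0.03,0.03,0.03,0.03,0.03]' --pt "0 0 0" --pt "0 0 0" --pt "0 0 0" --pt "0 0 0" --pt "0 0 0" --twist '[0,0,0,0,0]'

```text
time_s: 4.42
ee_pos: [0.5898, 0.0905, 0.2378]
orientation: [3.138, 0.131, 0.003]
force: [-0.2, -0.8, 4.8]
width: 0.445
grasp_force: 30.0
```

```bash
python3 -c "
from h import *
togo([.589,.0897,.235],4.5)"
```

```text
t 4.42 pos [0.5898 0.0905 0.2378] yaw 4.79 tilt 0.12 dp [-0.0009  0.0007  0.0028] twist 0.29 F [-0.2 -0.8  4.8] w 0.0418 g 30.0 j [-0.56  0.87  0.61  1.81 -0.74  0.7  -1.02]
```

arm_command --gripper '[0.03,0.03,0.03,0.03,0.03]' --pt "0 0 -0.02" --pt "0 0 -0.04" --pt "0 0 -0.06" --pt "0 0 -0.06" --pt "0 0 -0.06" --twist '[0,0,0,0,0]'

```text
time_s: 4.83
ee_pos: [0.5896, 0.091, 0.2976]
orientation: [-3.138, -0.132, -0.003]
force: [-0.3, 0.4, -0.5]
width: 0.444
grasp_force: 30.0
```

arm_command --gripper '[0.03,0.03,0.03,0.03,0.03]' --pt "0.02 0 0" --pt "0.045 0 0" --pt "0.07 0 0" --pt "0.085 0 0" --pt "0.085 0 0" --twist '[0,0,0,0,0]'

```text
time_s: 5.25
ee_pos: [0.6759, 0.0984, 0.2949]
orientation: [3.138, 0.133, 0.001]
force: [0.3, -0.7, -1.0]
width: 0.445
grasp_force: 30.0
```

arm_command --gripper '[0.03,0.03]' --pt "0 0 0" --pt "0 0 0" --twist '[0,0]'

```text
time_s: 5.42
ee_pos: [0.6729, 0.0978, 0.2954]
orientation: [-3.139, -0.131, 0.005]
force: [-0.1, 0.3, -0.6]
width: 0.445
grasp_force: 30.0
```

```bash
cat >> h.py <<'E'
def tubefit(names=("scene","top"),d0=None,save=None):
    from scipy.optimize import least_squares
    o=get_obs(); g=o["ee_pos"]-[0,0,.18]; R,y=yawdeg(); v0=R[:,0]; ps=[]
    for n in names:
        p,d=snapshot(n); 
        if save: cv2.imwrite(f"pics/{save}_{n}.png",p[:,:,::-1])
        for s in silhouettes(n,"tube"):
            rc,P=cloud(n,s["pixels"],d); q=P-g; a=q@v0
            m=(np.linalg.norm(q-np.outer(a,v0),axis=1)<.045)&(abs(a)<.11)
            if m.sum()>100:
                hsv=cv2.cvtColor(p,cv2.COLOR_RGB2HSV)[rc[:,0],rc[:,1]]
                br=(hsv[:,1]>70)&(hsv[:,0]<25); print(n,s["confidence"],m.sum(),(m&br).sum()); ps.append(P[m&br]); break
    P=np.vstack(ps); w0=R[:,1]
    q=P-g;a=q@v0;b=q@w0;c=q[:,2]
    # axis: b=b0+b1 a ; c=c0+c1 a
    f=lambda p:(np.linalg.norm(np.cross(np.c_[a,b-p[0],c-p[1]],np.array([1,p[2],p[3]])/np.linalg.norm([1,p[2],p[3]])),axis=1)-.021)/.002
    r=least_squares(f,[0,0,0,0],loss="soft_l1"); p=r.x
    print("n",len(P),"off y,z",p[:2].round(4),"slope yaw,pitch deg",np.degrees(np.arctan(p[2:])).round(2),"a-ext",np.percentile(a,[0,1,99,100]).round(4),"med res",np.median(abs(r.fun))*.002)
    return p
E
python3 - <<'E'
from h import *
togo([.589+.085,.0897+.0067,.229],4.8)
tubefit()
E
```

```text
t 5.42 pos [0.6729 0.0978 0.2954] yaw 4.76 tilt 0.18 dp [0.0012 0.0015 0.0664] twist -0.04 F [-0.1  0.3 -0.6] w 0.0418 g 30.0 j [-0.55  0.9   0.69  1.53 -0.65  0.96 -1.14]
scene 0.62 800 575
top 0.74 467 458
n 1033 off y,z [-0.0003 -0.0035] slope yaw,pitch deg [ 0.24 -0.54] a-ext [-0.0868 -0.0856  0.0499  0.0515] med res 0.0014931572533772239
```

arm_command --gripper '[0.03,0.03,0.03,0.03,0.03]' --pt "0 0 0.02" --pt "0 0 0.04" --pt "0 0 0.052" --pt "0 0 0.055" --pt "0 0 0.058" --twist '[0,0,0,0,0]'

```text
time_s: 6.03
ee_pos: [0.6738, 0.0977, 0.2385]
orientation: [3.138, 0.131, -0.001]
force: [0.3, -0.7, 0.2]
width: 0.444
grasp_force: 30.0
```

arm_command --gripper '[0.03,0.03,0.03,0.03,0.03]' --pt "0 0 0.003" --pt "0 0 0.006" --pt "0 0 0.009" --pt "0 0 0.009" --pt "0 0 0.009" --twist '[0,0,0,0,0]'

```text
time_s: 6.45
ee_pos: [0.6753, 0.0978, 0.2309]
orientation: [3.138, 0.132, 0.007]
force: [4.3, -0.2, 5.0]
width: 0.445
grasp_force: 30.0
```

```bash
python3 - <<'E'
from h import *
togo([.589+.085,.0897+.0067,.229],4.8)
tubefit()
E
```

```text
t 6.45 pos [0.6753 0.0978 0.2309] yaw 4.8 tilt 0.25 dp [-0.0014  0.0013  0.0019] twist -0.0 F [ 4.3 -0.2  5. ] w 0.0418 g 30.0 j [-0.52  0.97  0.64  1.56 -0.71  0.85 -1.1 ]
top 0.87 404 399
n 399 off y,z [-0.0006 -0.0046] slope yaw,pitch deg [ 0.14 -9.24] a-ext [-0.0855 -0.0846 -0.0154 -0.0124] med res 0.0019658669780267674
```

arm_command --gripper '[0.03,0.03,0.03]' --pt "0 0 0.002" --pt "0 0 0.003" --pt "0 0 0.003" --twist '[0,0,0]'

```text
time_s: 6.9
ee_pos: [0.6753, 0.098, 0.2275]
orientation: [3.138, 0.132, 0.007]
force: [5.4, -1.3, 4.5]
width: 0.445
grasp_force: 30.0
```

arm_command --gripper '[0.03,0.03,0.03,0.03,0.03]' --pt "0 0 -0.03" --pt "0 0 -0.06" --pt "0 0 -0.1" --pt "0 0 -0.14" --pt "0 0 -0.18" --twist '[0,0,0,0,0]'

```text
time_s: 7.32
ee_pos: [0.6725, 0.0986, 0.4068]
orientation: [-3.138, -0.131, 0.009]
force: [0.6, -0.9, -0.1]
width: 0.445
grasp_force: 30.0
```

```bash
python3 - <<'E'
from h import *
togo([.551,-.15,.405],90)
tubefit()
E
```

```text
t 7.32 pos [0.6725 0.0986 0.4068] yaw 4.8 tilt 0.34 dp [-0.1419  0.2376  0.0023] twist -85.2 F [ 0.6 -0.9 -0.1] w 0.0418 g 30.0 j [-0.58  0.79  0.76  1.43 -0.57  1.16 -1.22]
scene 0.91 1022 754
top 0.9 485 481
n 1235 off y,z [-0.0001 -0.0015] slope yaw,pitch deg [  0.05 -12.74] a-ext [-0.0841 -0.0812  0.052   0.0559] med res 0.0014497692144609178
```

arm_command --gripper '[0.03,0.03,0.03,0.03,0.03]' --pt "-0.009 0.009 0" --pt "-0.018 0.018 0" --pt "-0.026 0.028 0" --pt "-0.035 0.037 0" --pt "-0.044 0.046 0" --twist '[-7,-14,-21,-28,-35]'

```text
time_s: 7.93
ee_pos: [0.6323, 0.0489, 0.4035]
orientation: [-2.948, -1.078, 0.01]
force: [-0.0, -0.2, -1.1]
width: 0.446
grasp_force: 30.0
```

arm_command --gripper '[0.03,0.03,0.03,0.03,0.03]' --pt "-0.012 0.002 0" --pt "-0.025 0.005 0" --pt "-0.037 0.007 0" --pt "-0.05 0.01 0" --pt "-0.062 0.012 0" --twist '[-7,-14,-21,-28,-35]'

```text
time_s: 8.35
ee_pos: [0.5923, -0.0002, 0.4038]
orientation: [-2.486, -1.914, 0.008]
force: [-0.4, -0.5, -1.4]
width: 0.442
grasp_force: 30.0
```

arm_command --gripper '[0.03,0.03,0.03,0.03,0.03]' --pt "-0.014 -0.006 0" --pt "-0.028 -0.012 0" --pt "-0.043 -0.019 0" --pt "-0.058 -0.026 0" --pt "-0.058 -0.026 0" --twist '[-5,-10,-14.7,-14.7,-14.7]'

```text
time_s: 8.77
ee_pos: [0.5507, -0.0518, 0.4044]
orientation: [-2.231, -2.204, 0.009]
force: [-1.0, 0.5, -0.9]
width: 0.444
grasp_force: 30.0
```

arm_command --gripper '[0.03,0.03,0.03]' --pt "0 0 0" --pt "0 0 0" --pt "0 0 0" --twist '[0,0,0]'

```text
time_s: 9.02
ee_pos: [0.5542, -0.0481, 0.4058]
orientation: [-2.228, -2.213, 0.001]
force: [0.5, 0.5, -0.8]
width: 0.443
grasp_force: 30.0
```

```bash
python3 - <<'E'
from h import *
togo([.552,-.1722,.3961],89.5)
tubefit()
E
```

```text
t 9.02 pos [ 0.5542 -0.0481  0.4058] yaw 89.6 tilt 0.09 dp [-0.1241 -0.0013  0.0096] twist 0.1 F [ 0.5  0.5 -0.8] w 0.0416 g 30.0 j [-0.21  0.52  0.37  1.79 -0.24  0.88  0.26]
scene 0.75 1014 876
top 0.5 151 95
n 971 off y,z [ 0.     -0.0039] slope yaw,pitch deg [ -0.71 -10.21] a-ext [-0.0896 -0.0868  0.0549  0.0574] med res 0.0010919257832070067
```

arm_command --gripper '[0.03,0.03,0.03,0.03,0.03]' --pt "-0.02 0 0.002" --pt "-0.04 -0.001 0.004" --pt "-0.06 -0.001 0.006" --pt "-0.075 -0.001 0.008" --pt "-0.09 -0.001 0.0095" --twist '[0,0,0,0,0]'

```text
time_s: 9.63
ee_pos: [0.552, -0.1403, 0.397]
orientation: [2.231, 2.212, -0.0]
force: [-0.5, -0.6, -1.3]
width: 0.446
grasp_force: 30.0
```

arm_command --gripper '[0.03,0.03,0.03,0.03,0.03]' --pt "-0.012 0 0" --pt "-0.024 0 0" --pt "-0.034 0 0" --pt "-0.034 0 0" --pt "-0.034 0 0" --twist '[0,0,0,0,0]'

```text
time_s: 10.05
ee_pos: [0.5517, -0.1738, 0.3972]
orientation: [-2.232, -2.211, -0.0]
force: [-0.4, -0.1, -0.6]
width: 0.446
grasp_force: 30.0
```

arm_command --gripper '[0.03,0.03,0.03,0.03,0.03]' --pt "0 0 0" --pt "0 0 0" --pt "0 0 0" --pt "0 0 0" --pt "0 0 0" --twist '[0,0,0,0,0]'

```text
time_s: 10.47
ee_pos: [0.5518, -0.1731, 0.3972]
orientation: [-2.23, -2.212, -0.0]
force: [0.3, -0.1, -0.4]
width: 0.443
grasp_force: 30.0
```

```bash
python3 - <<'E'
from h import *
togo([.552,-.1722,.3961],89.5)
p=tubefit(save="fin")
o=get_obs();R,y=yawdeg();g=o["ee_pos"]-[0,0,.18]
v=R[:,0]+p[2]*R[:,1]+np.array([0,0,p[3]]);v/=np.linalg.norm(v)
c=g+p[0]*R[:,1]+[0,0,p[1]]; oe=c-.0855*v
L=np.array([.551,-.3045,.2436]);pit=.2155;a=np.array([.0065,np.cos(pit),-np.sin(pit)]);s=np.array([1,-.0065,0]);u=np.cross(s,a)
q=oe-L;print("open end",oe.round(4),"fwd",(q@a).round(4),"side",(q@s).round(4),"up",(q@u).round(4),"ang",np.arccos(v@a).round(3))
i=cv2.imread("pics/fin_scene.png")[180:440,80:400];cv2.imwrite("pics/fincrop.png",cv2.resize(i,(736,598)))
E
```

```text
t 10.47 pos [ 0.5518 -0.1731  0.3972] yaw 89.54 tilt 0.01 dp [0.0009 0.0002 0.0011] twist 0.04 F [ 0.3 -0.1 -0.4] w 0.0417 g 30.0 j [ 0.02  0.56  0.37  1.74 -0.25  0.89  0.48]
scene 0.72 1036 905
top 0.85 262 181
n 1086 off y,z [-0.0002 -0.0032] slope yaw,pitch deg [ -1.12 -10.74] a-ext [-0.0865 -0.0843  0.0555  0.0563] med res 0.0012515637023163741
open end [ 0.5525 -0.2575  0.2299] fwd 0.0488 side 0.0011 up -0.0033 ang 0.032
```

View pics/fincrop.png

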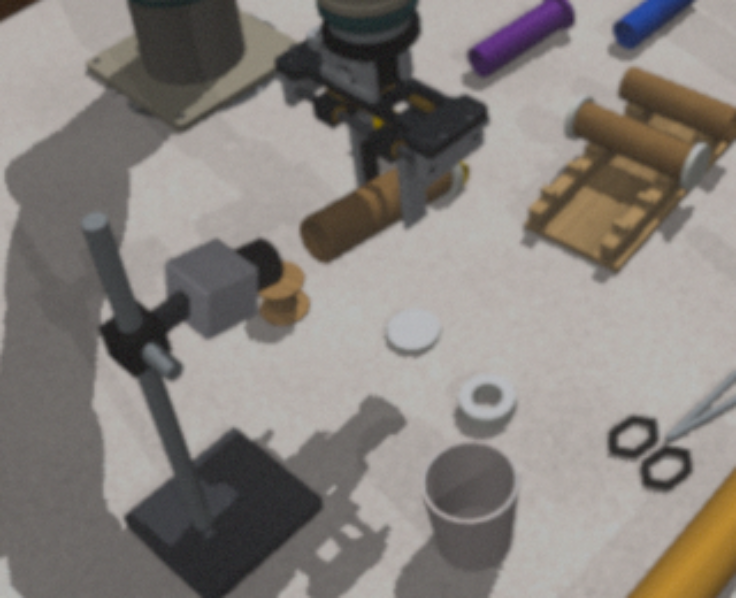

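The picture shows the tube held with its open end at about (320,240), in front of the lens barrel at (262,262) and in line with it. The cap is at the far end, the other two tubes are still in the cradle, and nothing has been disturbed. The measured pose is well within tolerance: 49 mm ahead of the lens, 1 mm to the side, 3 mm low and 0.03 rad off axis.

```bash
python3 -c "
from bench import bot
print(bot.finish_job())"
```

```text
the job is handed in; nothing more can be done
None
```

The job is handed in: the one-capped tube is held still with its open end about 49 mm in front of the lens and in line with its sight (about 0.03 rad off), with the other two tubes still in the cradle; the hand-in returned no verdict.

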